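# Sweep the loose radio knobs into the parts bay

## Robot

A 6-joint arm with a two-finger parallel gripper is mounted at the origin on the work surface. World frame = base frame: x ahead of the robot, y to its left, z up, the work surface at z = 0. Lengths are in m, angles in rad, forces in N, time in s.
With the tool pointing down it reaches from about 0.3 to 0.85 m from the base axis. Payload 5.4 kg.
Tool frame: the origin (TCP) lies at the very end of the fingers, on their centre line; the grasp point (between the pads) lies 19 mm behind it; x points along the fingers, y is the direction in which the jaws open and shut, and the axes are right-handed (so a half turn about x gives the same grasp; the last joint's range is limited). The gripper opens to 85 mm and grips with 20 to 120 N. Pads are 22 mm wide; open, the fingers measure 114 mm over their backs; the gripper's body (76 mm by 85 mm) begins 54 mm behind the grasp point. The pads swing forward as they close: fully open they stand 13 mm farther back than shut.
Start: joints at [1.116, 0.158, 1.597, -0, 1.386, -0.21], TCP at [0.139, 0.558, 0.231] pointing down, gripper open.
Joint ranges: [-2.91, 2.91], [-0.94, 2.29], [0.18, 2.7], [-1.29, 4.43], [0.17, 2.64], [-3, 3]. Speed limits (rad/s): [2.57, 2.57, 3.14, 3.14, 3.14, 3.14].

## Interface

Orientations are given as a unit quaternion [x, y, z, w].
In Python, from station import telemetry, eyes, close_job gives the robot as it stands. The module is installed in compiled form; this text tells all that it offers.
- The arm moves only by the tool step_arm, never from a script. Its argument "motion" is a list of rows, each an object with "delta_pos": the shift along the tool's x, y, z in units of 0.04 m (1.0 is 0.04 m), a list of three; "roll": the turn about the tool's x in units of 5 degrees (1.0 is 5 degrees); "jaw": the closure, from -1 (fully open) to 1 (shut). In form: [{"delta_pos": [tx, ty, tz], "roll": roll, "jaw": jaw}, ...]. A call has 1 to 10 rows; each row shifts and turns the commanded pose from where the row before left it, along the tool's axes as they then stand; what a row does not reach is not made up. A row lasts 1/10 s, in which the tool goes at most 50 mm and 8.59 degrees, less where a joint would pass 70% of its speed; a pose out of reach is approached as far as the arm can. A call with a number of a shift or a turn outside -1 to 1 is refused whole. A call with a gripper value outside its range is refused whole. The fingers move at their own pace and stop on an object; the grip force is fixed at half the most. Time passes only in rows, so rows that do not move let the fingers close. It gives the time, the measured TCP pose, the force and the opening at its end, in the units of the state.
- telemetry.observe(): the state, without advancing time (a new reading comes with each control period).
- eyes.snapshot(name): name is "scene" or "top"; returns (picture, depth): 420x560x3 uint8, red, green, blue; 420x560 float32, m along the optical axis (not along the pixel's ray), 0 where there is no reading.
- eyes.camera_params(name): a dict with "K" (3x3 intrinsics, pixels), "k1" (the pictures are not rectified: a ray, as slopes to the right and down, at radius r is drawn at 1 + k1 r^2 times it, then the intrinsics apply), "rvec" (rotation vector, rad) and "tvec" (3), from world to camera coordinates, as OpenCV has them. Camera axes: x right, y down, z forward; pixel columns grow to the right and rows downward; lengths in m; the calibration is good to about 2 mm. A picture is of the moment at which its call begins. camera_params takes no time and is no camera call.
- close_job(): hands the job in, once; it reports no verdict.
The state is a dict: "clock": time; "q": joint angles; "qd": joint speeds; "joint_torque": joint torques, N m; "tcp_pos": TCP position; "orientation": TCP orientation; "force": force on the tool from outside, world axes, zero at the start; "torque": the same for the moment, N m; "opening": finger opening in m.
Only numpy, scipy, OpenCV 4.12 (cv2) and the standard library are available. Lean on these libraries where they do the work, as an engineer would, in place of code of your own. Each camera call takes 0.05 s, during which the arm holds its last target.

## Task

Three round control knobs lie loose on the radio table: with your fingertips, sweep all three along the table top, gently and without gripping, lifting, tipping, flicking or jamming them, through the open side of the low three-sided metal parts bay until each is wholly inside it. Leave the hand microphone, the handheld radio and the mug where they stand.

Things in the scene. Friction and masses are not known exactly. Their poses are not given: they have to be found in the camera images.
- bay: low three-sided aluminium parts bay fixed to the table (it has no floor: parts slide straight in on the table top). Inside 210 mm wide (its y) and 100 mm deep (its x); two side walls and a back wall, 8 mm thick and 25 mm high. Origin: on the table at the middle of the inside area; its x points from the open side to the back wall, so the mouth is the line x = -50 mm and the back wall's inner face is x = +50 mm; inner side faces at y = +105 and -105 mm.
- knob_large: black plastic radio control knob with a bright disc on top, a plain flat-bottomed cylinder 44 mm in diameter and 20 mm high, lying flat on the table on its round face; loose, slides when pushed. Origin: centre of its underside, z up. Mass about 60 g.
- knob_medium: black plastic radio control knob with a bright disc on top, a plain flat-bottomed cylinder 32 mm in diameter and 18 mm high, lying flat on the table on its round face; loose, slides when pushed. Origin: centre of its underside, z up. Mass about 30 g.
- knob_small: black plastic radio control knob with a bright disc on top, a plain flat-bottomed cylinder 24 mm in diameter and 16 mm high, lying flat on the table on its round face; loose, slides when pushed. Origin: centre of its underside, z up. Mass about 18 g.
- microphone: bystander: black hand microphone lying flat, 75 x 58 x 31 mm (its x, y, z), in the row of knobs on the robot's side of the bay. Origin: centre of its underside.
- portable_radio: bystander: black handheld radio standing upright beside the bay, body 36 x 58 x 120 mm (its x, y, z) with a stub antenna up to 210 mm. Origin: centre of its underside.
- mug: bystander: white mug, 76 mm across, 90 mm high, with a handle towards its +y (reaching to about 70 mm from its axis), standing beside the bay on the side opposite the handheld radio. Origin: centre of its underside.

How it is judged:
At the end, for the whole second after the job is handed in: All three knobs lie flat and still on the table wholly inside the bay: no part of a knob sticks out past the mouth, each centre between the side walls and short of the back wall, underside within 5 mm of the table, tilt under 0.2 rad, speed under 0.02 m/s (x of knob_large in the frame of bay between -0.028 and 0.055 m and y of knob_large in the frame of bay between -0.105 and 0.105 m and height (world z) of each of knob_large, knob_medium, knob_small below 0.005 m and angle between each of knob_large, knob_medium, knob_small's own z axis and vertical below 0.2 rad and linear speed of each of knob_large, knob_medium, knob_small below 0.02 m/s and x of knob_medium in the frame of bay between -0.034 and 0.055 m and y of knob_medium in the frame of bay between -0.105 and 0.105 m and x of knob_small in the frame of bay between -0.038 and 0.055 m and y of knob_small in the frame of bay between -0.105 and 0.105 m); the robot touches nothing.
It fails at once if a knob is lifted more than 10 mm off the table (height (world z) of any of knob_large, knob_medium, knob_small above 0.01 m).
It fails at once if a knob is tipped by more than 0.5 rad (angle between any of knob_large, knob_medium, knob_small's own z axis and vertical above 0.5 rad).
It fails at once if a knob is gripped, pressed down on or jammed with more than 18 N (contact force between any of knob_large, knob_medium, knob_small and the fingers above 18 N).
It fails at once if a knob is flicked: it moves faster than 0.6 m/s (linear speed of any of knob_large, knob_medium, knob_small above 0.6 m/s).
It fails at once if the microphone, handheld radio or mug is moved by more than 20 mm or tipped by more than 0.3 rad (distance of any of microphone, portable_radio, mug from where it was at the start of the episode above 0.02 m or angle between any of microphone, portable_radio, mug's own z axis and vertical above 0.3 rad).
It also fails if it takes over 72 s, if anything falls off the work surface, if the arm or the gripper's body presses on something with over 40 N, if the wrist force passes 120 N, or if a joint passes its speed limit or range.

## Working session

There is one attempt and no reset: what is moved stays moved. The work goes in short steps, Python scripts to look and compute and a tool call to move; the robot and the scene stay as the last step left them, time stands still between calls to the robot, and variables do not carry over. Pictures are saved under pics/ and viewed, and the job is handed in when it is done.

Besides the shell and the picture viewer there is one more tool, called in YAML: its name, and indented under it one key for each argument. step_arm: Moves the arm, as the interface text tells. Its arguments: {"type":"object","properties":{"motion":{"type":"array","items":{"type":"object","properties":{"delta_pos":{"type":"array","items":{"type":"number"}},"roll":{"type":"number"},"jaw":{"type":"number"}}}}},"required":["motion"]}

```bash
mkdir -p pics; python3 - <<'E'
from station import telemetry, eyes
import cv2, numpy as np
s=telemetry.observe(); print({k:np.round(v,3) for k,v in s.items()})
for n in("scene","top"):
    p,d=eyes.snapshot(n); cv2.imwrite(f"pics/{n}0.png",p[:,:,::-1]); np.savez(f"{n}0.npz",p=p,d=d); print(n,eyes.camera_params(n))
E
```

```text
{'clock': np.float64(0.0), 'q': array([ 1.116,  0.159,  1.598, -0.   ,  1.386, -0.21 ]), 'qd': array([-0.   , -0.001,  0.   ,  0.001, -0.   , -0.   ]), 'joint_torque': array([ 1.0000e-03, -3.9600e+01, -3.3144e+01, -0.0000e+00,  8.0000e-03,
       -0.0000e+00]), 'tcp_pos': array([0.139, 0.557, 0.23 ]), 'orientation': array([ 0.086,  0.702, -0.087,  0.702]), 'force': array([ 0.265, -0.089,  0.002]), 'torque': array([0.055, 0.043, 0.011]), 'opening': np.float64(0.085)}
scene {'K': array([[476.20830872,   0.        , 281.35042589],
       [  0.        , 476.20830872, 207.47506369],
       [  0.        ,   0.        ,   1.        ]]), 'k1': -0.07094269938353504, 'rvec': array([ 2.14651294,  0.67575041, -0.36269455]), 'tvec': array([-0.4929873 , -0.16802325,  1.34102674])}
top {'K': array([[478.8726584 ,   0.        , 281.03909907],
       [  0.        , 478.8726584 , 210.63200735],
       [  0.        ,   0.        ,   1.        ]]), 'k1': -0.14007405073049353, 'rvec': array([ 2.22432295, -2.20543991,  0.09608984]), 'tvec': array([-0.00479722,  0.61416846,  0.85726435])}
```

View pics/scene0.png

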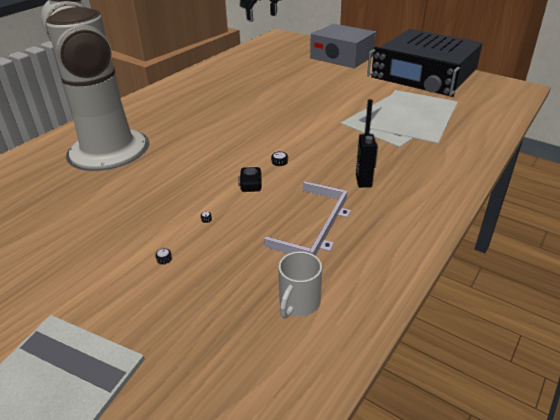

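View pics/top0.png

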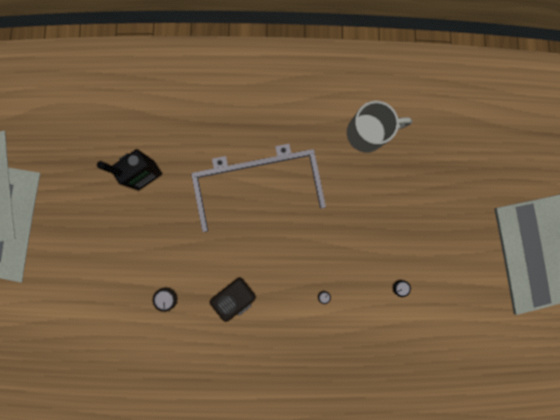

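The top view shows the large knob at (164,300), the small at (324,297), the medium at (402,288) and the mic at (233,299). The bay mouth runs from (204,230) to (323,206). The radio is at (137,170) and the mug at (376,125). Next I convert these pixels to positions.

```bash
cat > h.py <<'E'
import numpy as np, cv2
from station import eyes, telemetry
def ray(name,px,z):
    c=eyes.camera_params(name); K=c["K"]
    px=np.atleast_2d(np.array(px,float))
    u=cv2.undistortPoints(px[:,None],K,np.array([c["k1"],0,0,0.]))[:,0]
    R,_=cv2.Rodrigues(c["rvec"]); o=-R.T@c["tvec"]
    d=np.c_[u,np.ones(len(u))]@R
    z=np.broadcast_to(z,len(u))
    return o+d*((z-o[2])/d[:,2])[:,None]
def discs(p,amin=40,amax=700):
    # dark blobs holding bright disc: find discs by low saturation bright
    hsv=cv2.cvtColor(p,cv2.COLOR_RGB2HSV)
    m=((hsv[:,:,1]<70)&(hsv[:,:,2]>90)).astype(np.uint8)
    n,l,st,ce=cv2.connectedComponentsWithStats(m)
    return [(ce[i].round(1),st[i]) for i in range(1,n) if amin<=st[i][4]<=amax]
E
python3 - <<'E'
from h import *
np.set_printoptions(precision=4,suppress=True)
p=np.load("top0.npz")["p"]
for c,s in discs(p): print(c,s)
hsv=cv2.cvtColor(p,cv2.COLOR_RGB2HSV)
m=(hsv[:,:,2]<60).astype(np.uint8)
n,l,st,ce=cv2.connectedComponentsWithStats(m)
for i in range(1,n):
    if st[i][4]>40: print("dark",ce[i].round(1),st[i])
m=cv2.resize(p[130:330,140:430],None,fx=2.7,fy=2.7,interpolation=cv2.INTER_CUBIC); cv2.imwrite("pics/z0.png",m[:,:,::-1])
print(ray("top",[[164,300],[324,297],[402,288]],[.02,.016,.018]))
print("bay",ray("top",[[193,175],[313,151],[204,230],[323,206]],.025))
print("mic,mug top,mughandle,radio", ray("top",[[233,299],[377,123],[410,121],[137,170]],[.031,.09,.06,.12]))
# scene check
print(ray("scene",[[164,252],[206,214],[280,155]],[.018,.016,.02]))
E
```

```text
[402.7 288.4] [397 283  13  12 126]
[163.5 299.7] [155 291  18  18 252]
[324.4 297.5] [320 293  10  10  77]
dark [277.8  20.6] [   0   10  560   32 7031]
dark [382.5 116.9] [361 105  34  34 447]
dark [358.9 139.7] [348 119  32  32 299]
dark [133.  170.3] [  97  150   65   40 1337]
dark [233.3 298.5] [210 278  45  43 980]
dark [396.5 286.5] [393 280  12  17  64]
dark [166.9 297.3] [153 288  24  23 148]
[[ 0.4507  0.2105  0.02  ]
 [ 0.4575 -0.079   0.016 ]
 [ 0.4734 -0.2236  0.018 ]]
bay [[ 0.6766  0.1603  0.025 ]
 [ 0.723  -0.0566  0.025 ]
 [ 0.5776  0.1388  0.025 ]
 [ 0.6228 -0.0751  0.025 ]]
mic,mug top,mughandle,radio [[ 0.4554  0.0852  0.031 ]
 [ 0.7622 -0.1599  0.09  ]
 [ 0.7748 -0.2277  0.06  ]
 [ 0.6724  0.2374  0.12  ]]
[[ 0.4719 -0.2225  0.018 ]
 [ 0.456  -0.0796  0.016 ]
 [ 0.4506  0.2123  0.02  ]]
```

View pics/z0.png

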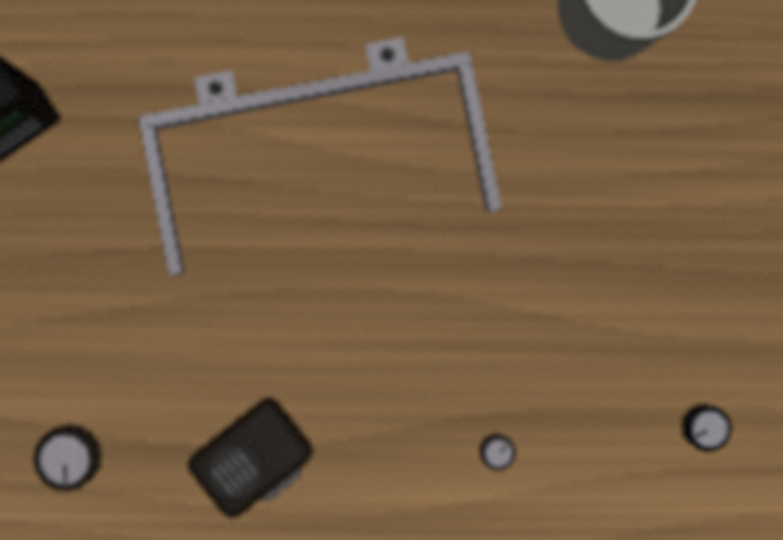

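```bash
cat >> h.py <<'E'
from scipy.spatial.transform import Rotation as Rn
O=np.array([.648,.0415]); T=.209
B=np.array([[np.cos(T),-np.sin(T)],[np.sin(T),np.cos(T)]])
tobay=lambda w:(np.asarray(w)[...,:2]-O)@B
toworld=lambda b:np.asarray(b)@B.T+O
def tool():
    s=telemetry.observe(); R=Rn.from_quat(s["orientation"]).as_matrix()
    return s,R
def goto(bay_xy,phi_bay_deg,z,sgn=1):
    """total shift in tool axes (current) and roll so that sgn*tool z points along phi (bay frame)"""
    s,R=tool(); w=toworld(bay_xy); t=np.array([w[0],w[1],z])
    d=R.T@(t-s["tcp_pos"])
    head=np.degrees(np.arctan2(*(sgn*R[:2,2])[::-1]))
    tgt=phi_bay_deg+np.degrees(T)
    yaw=(tgt-head+180)%360-180
    print("tcp",s["tcp_pos"].round(4),"bay",tobay(s["tcp_pos"]).round(4),"f",s["force"].round(1),"q6",s["q"][5].round(2),"open",round(float(s["opening"]),4),"t",s["clock"])
    print("xaxis",R[:,0].round(3),"head bay",(head-np.degrees(T)).round(1),"shift units",(d/.04).round(2),"worldyaw",yaw.round(1),"roll units(-yaw/5)",(-yaw/5).round(2))
E
python3 - <<'E'
from h import *
s,R=tool(); print(R.round(3))
for n,w in dict(L=(.4505,.2115),S=(.457,-.079),M=(.4727,-.223),mic=(.4554,.0852),radio=(.6724,.2374),mug=(.762,-.16)).items(): print(n,tobay(w).round(4))
for sg in(1,-1): goto((-.19,.265),-55,.10,sg)
E
```

```text
[[-0.001  0.242  0.97 ]
 [-0.002  0.97  -0.242]
 [-1.    -0.002 -0.   ]]
L [-0.1579  0.2073]
S [-0.2118 -0.0782]
M [-0.2264 -0.2224]
mic [-0.1793  0.0827]
radio [0.0645 0.1866]
mug [ 0.0697 -0.2208]
tcp [0.1391 0.5574 0.2304] bay [-0.3908  0.6102] f [-0.2 -0.6 -0.1] q6 -0.21 open 0.0856 t 0.1
xaxis [-0.001 -0.002 -1.   ] head bay -26.0 shift units [ 3.27 -5.55  8.3 ] worldyaw -29.0 roll units(-yaw/5) 5.8
tcp [0.1391 0.5574 0.2304] bay [-0.3908  0.6102] f [-0.2 -0.6 -0.1] q6 -0.21 open 0.0856 t 0.1
xaxis [-0.001 -0.002 -1.   ] head bay 154.0 shift units [ 3.27 -5.55  8.3 ] worldyaw 151.0 roll units(-yaw/5) -30.2
```

```bash
python3 - <<'E'
from h import *
goto((-.178,.2475),-63.6,.08)
E
```

```text
tcp [0.1391 0.5574 0.2304] bay [-0.3908  0.6102] f [-0.2 -0.6 -0.1] q6 -0.21 open 0.0856 t 0.1
xaxis [-0.001 -0.002 -1.   ] head bay -26.0 shift units [ 3.77 -5.81  8.76] worldyaw -37.6 roll units(-yaw/5) 7.52
```

step_arm:
  motion:
    - {"delta_pos": [0.37, -0.58, 0.87], "roll": 0, "jaw": 0.48}
    - {"delta_pos": [0.37, -0.58, 0.87], "roll": 0, "jaw": 0.48}
    - {"delta_pos": [0.37, -0.58, 0.87], "roll": 0, "jaw": 0.48}
    - {"delta_pos": [0.37, -0.58, 0.87], "roll": 0, "jaw": 0.48}
    - {"delta_pos": [0.37, -0.58, 0.87], "roll": 0, "jaw": 0.48}
    - {"delta_pos": [0.37, -0.58, 0.87], "roll": 0, "jaw": 0.48}
    - {"delta_pos": [0.37, -0.58, 0.87], "roll": 0, "jaw": 0.48}
    - {"delta_pos": [0.37, -0.58, 0.87], "roll": 0, "jaw": 0.48}
    - {"delta_pos": [0.37, -0.58, 0.87], "roll": 0, "jaw": 0.48}
    - {"delta_pos": [0.37, -0.58, 0.87], "roll": 0, "jaw": 0.48}

```text
clock: 1.1
tcp_pos: [0.4214, 0.2469, 0.0825]
orientation: [0.086, 0.702, -0.086, 0.702]
force: [0.9, -0.2, -0.1]
opening: 0.0224
```

step_arm:
  motion:
    - {"delta_pos": [0, 0, 0], "roll": 1, "jaw": 0.48}
    - {"delta_pos": [0, 0, 0], "roll": 1, "jaw": 0.48}
    - {"delta_pos": [0, 0, 0], "roll": 1, "jaw": 0.48}
    - {"delta_pos": [0, 0, 0], "roll": 1, "jaw": 0.48}
    - {"delta_pos": [0, 0, 0], "roll": 1, "jaw": 0.48}
    - {"delta_pos": [0, 0, 0], "roll": 1, "jaw": 0.48}
    - {"delta_pos": [0, 0, 0], "roll": 1, "jaw": 0.48}
    - {"delta_pos": [0, 0, 0], "roll": 0.5, "jaw": 0.48}

```text
clock: 1.9
tcp_pos: [0.4204, 0.2483, 0.0829]
orientation: [0.308, 0.637, -0.308, 0.636]
force: [-0.2, 1.0, 0.2]
opening: 0.0222
```

```bash
python3 - <<'E'
from h import *
goto((-.178,.2475),-63.6,.005)
p,d=eyes.snapshot("top"); cv2.imwrite("pics/t1.png",p[:,:,::-1])
E
```

```text
tcp [0.4204 0.2483 0.0829] bay [-0.1798  0.2495] f [-0.2  1.   0.2] q6 -0.38 open 0.0222 t 1.9
xaxis [-0.001 -0.    -1.   ] head bay -63.7 shift units [1.95 0.02 0.07] worldyaw 0.1 roll units(-yaw/5) -0.01
```

View pics/t1.png

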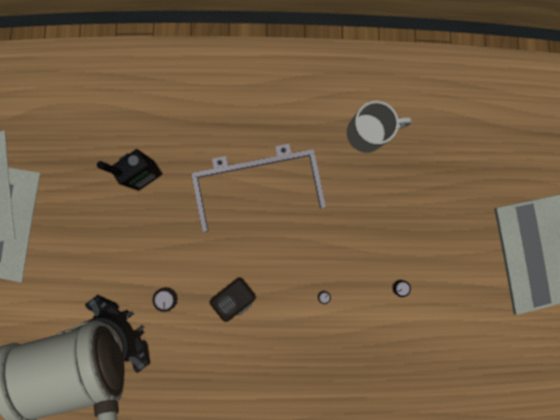

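The gripper hovers at (120,335), just behind the large knob at (164,300), and nothing has moved. Lowering.

step_arm:
  motion:
    - {"delta_pos": [0.5, 0, 0], "roll": 0, "jaw": 0.48}
    - {"delta_pos": [0.5, 0, 0], "roll": 0, "jaw": 0.48}
    - {"delta_pos": [0.5, 0, 0], "roll": 0, "jaw": 0.48}
    - {"delta_pos": [0.3, 0, 0], "roll": 0, "jaw": 0.48}
    - {"delta_pos": [0.15, 0, 0], "roll": 0, "jaw": 0.48}
    - {"delta_pos": [0, 0, 0], "roll": 0, "jaw": 0.48}

```text
clock: 2.55
tcp_pos: [0.4203, 0.2483, 0.0047]
orientation: [0.307, 0.637, -0.308, 0.636]
force: [-0.1, -0.1, -0.5]
opening: 0.022
```

```bash
python3 - <<'E'
from h import *
goto((-.08-.030*.445,.05+.030*.896),-63.6,.005)
p,d=eyes.snapshot("scene"); cv2.imwrite("pics/s2.png",cv2.resize(p[80:320,120:400],None,fx=2.5,fy=2.5)[:,:,::-1])
E
```

```text
tcp [0.4203 0.2483 0.0047] bay [-0.1799  0.2495] f [-0.1 -0.1 -0.5] q6 -0.39 open 0.022 t 2.55
xaxis [-0.001 -0.    -1.   ] head bay -63.5 shift units [-0.01  0.01  4.83] worldyaw -0.1 roll units(-yaw/5) 0.02
```

View pics/s2.png

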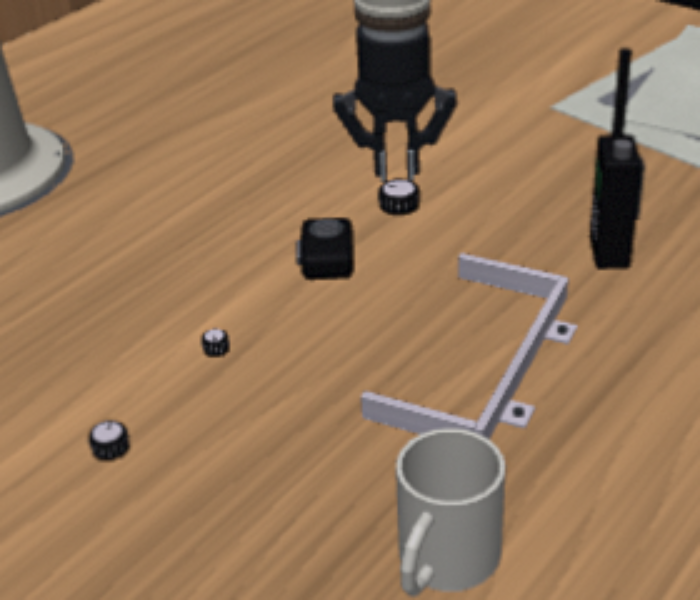

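The fingers are down just behind the large knob, centred on it (400,195 in the zoom). Pushing.

step_arm:
  motion:
    - {"delta_pos": [0, 0, 0.15], "roll": 0, "jaw": 0.48}
    - {"delta_pos": [0, 0, 0.15], "roll": 0, "jaw": 0.48}
    - {"delta_pos": [0, 0, 0.15], "roll": 0, "jaw": 0.48}
    - {"delta_pos": [0, 0, 0.15], "roll": 0, "jaw": 0.48}
    - {"delta_pos": [0, 0, 0.2], "roll": 0, "jaw": 0.48}
    - {"delta_pos": [0, 0, 0.2], "roll": 0, "jaw": 0.48}
    - {"delta_pos": [0, 0, 0.2], "roll": 0, "jaw": 0.48}
    - {"delta_pos": [0, 0, 0.2], "roll": 0, "jaw": 0.48}
    - {"delta_pos": [0, 0, 0.2], "roll": 0, "jaw": 0.48}
    - {"delta_pos": [0, 0, 0.2], "roll": 0, "jaw": 0.48}

```text
clock: 3.6
tcp_pos: [0.466, 0.1915, 0.0053]
orientation: [0.307, 0.637, -0.307, 0.637]
force: [-0.2, 1.4, 0.8]
opening: 0.0221
```

```bash
python3 - <<'E'
from h import *
goto((-.08-.030*.445,.05+.030*.896),-63.6,.005)
p,d=eyes.snapshot("scene"); cv2.imwrite("pics/s3.png",cv2.resize(p[80:320,120:400],None,fx=2.5,fy=2.5)[:,:,::-1])
E
```

```text
tcp [0.466  0.1915 0.0053] bay [-0.1469  0.1845] f [-0.2  1.4  0.8] q6 -0.52 open 0.0221 t 3.6
xaxis [-0. -0. -1.] head bay -63.5 shift units [ 0.01 -0.    3.01] worldyaw -0.1 roll units(-yaw/5) 0.02
```

View pics/s3.png

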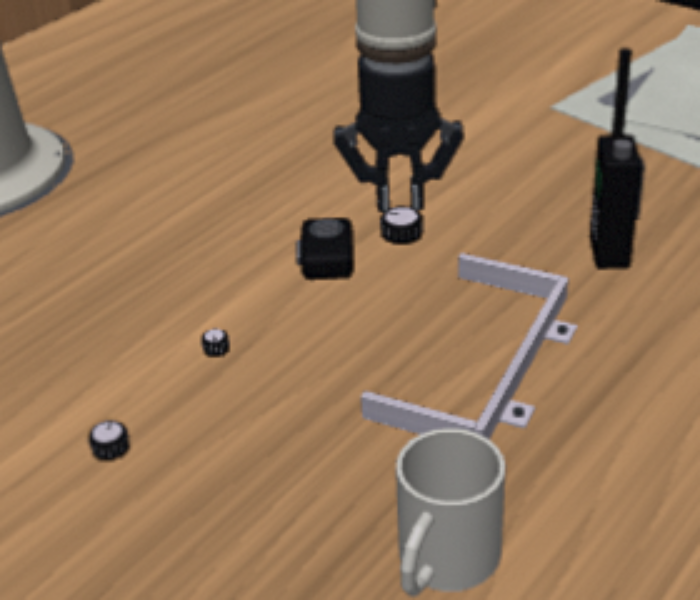

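The knob sits squarely in front of both fingers at (401,222) and is clear of the mic. I carry on.

step_arm:
  motion:
    - {"delta_pos": [0, 0, 0.2], "roll": 0, "jaw": 0.48}
    - {"delta_pos": [0, 0, 0.25], "roll": 0, "jaw": 0.48}
    - {"delta_pos": [0, 0, 0.25], "roll": 0, "jaw": 0.48}
    - {"delta_pos": [0, 0, 0.25], "roll": 0, "jaw": 0.48}
    - {"delta_pos": [0, 0, 0.25], "roll": 0, "jaw": 0.48}
    - {"delta_pos": [0, 0, 0.25], "roll": 0, "jaw": 0.48}
    - {"delta_pos": [0, 0, 0.25], "roll": 0, "jaw": 0.48}
    - {"delta_pos": [0, 0, 0.25], "roll": 0, "jaw": 0.48}
    - {"delta_pos": [0, 0, 0.25], "roll": 0, "jaw": 0.48}
    - {"delta_pos": [0, 0, 0.25], "roll": 0, "jaw": 0.48}

```text
clock: 4.65
tcp_pos: [0.527, 0.1147, 0.0053]
orientation: [0.307, 0.637, -0.307, 0.637]
force: [-0.9, 0.6, -0.7]
opening: 0.0223
```

step_arm:
  motion:
    - {"delta_pos": [0, 0, 0.25], "roll": 0, "jaw": 0.48}
    - {"delta_pos": [0, 0, 0.2], "roll": 0, "jaw": 0.48}
    - {"delta_pos": [0, 0, 0.1], "roll": 0, "jaw": 0.48}
    - {"delta_pos": [0, 0, 0], "roll": 0, "jaw": 0.48}
    - {"delta_pos": [0, 0, -0.3], "roll": 0, "jaw": 0.48}
    - {"delta_pos": [-0.7, 0, -0.2], "roll": 0, "jaw": 0.48}
    - {"delta_pos": [-0.7, 0, 0], "roll": 0, "jaw": 0.48}

```text
clock: 5.35
tcp_pos: [0.5249, 0.1154, 0.0605]
orientation: [0.306, 0.639, -0.307, 0.636]
force: [1.2, -0.1, -0.1]
opening: 0.0221
```

```bash
python3 - <<'E'
from h import *
goto((-.08-.040,.05),0,.06)
p,d=eyes.snapshot("scene"); cv2.imwrite("pics/s4.png",cv2.resize(p[80:320,120:400],None,fx=2.5,fy=2.5)[:,:,::-1])
for c,s in discs(p,20): print(c,s[4],[tobay(ray("scene",c,z)[0]).round(4) for z in(.02,.016)])
E
```

```text
tcp [0.5249 0.1154 0.0605] bay [-0.1051  0.0979] f [ 1.2 -0.1 -0.1] q6 -0.68 open 0.0221 t 5.35
xaxis [-0.005  0.    -1.   ] head bay -63.4 shift units [ 0.01 -0.87  0.9 ] worldyaw 63.4 roll units(-yaw/5) -12.68
[214.    8.1] 497 [array([-1.0637,  1.4212]), array([-1.072 ,  1.4346])]
[368.8  61.3] 20 [array([-0.1198,  0.9524]), array([-0.1223,  0.9629])]
[454.4  74.4] 29 [array([0.1959, 0.9417]), array([0.1953, 0.9522])]
[277.4 102.7] 59 [array([-0.2936,  0.4967]), array([-0.2972,  0.5044])]
[  5.9 132.4] 288 [array([-0.9827,  0.0317]), array([-0.9905,  0.0366])]
[356.6 120.8] 341 [array([-0.0258,  0.4682]), array([-0.0277,  0.4758])]
[274.4 162.1] 25 [array([-0.157 ,  0.1706]), array([-0.1597,  0.1764])]
[287.4 161. ] 28 [array([-0.1279,  0.1878]), array([-0.1305,  0.1937])]
[282.6 193.9] 96 [array([-0.0818,  0.0506]), array([-0.0841,  0.0556])]
[205.4 213.6] 34 [array([-0.2118, -0.0821]), array([-0.2149, -0.0779])]
[162.4 252.1] 85 [array([-0.2283, -0.2249]), array([-0.2315, -0.2216])]
```

View pics/s4.png

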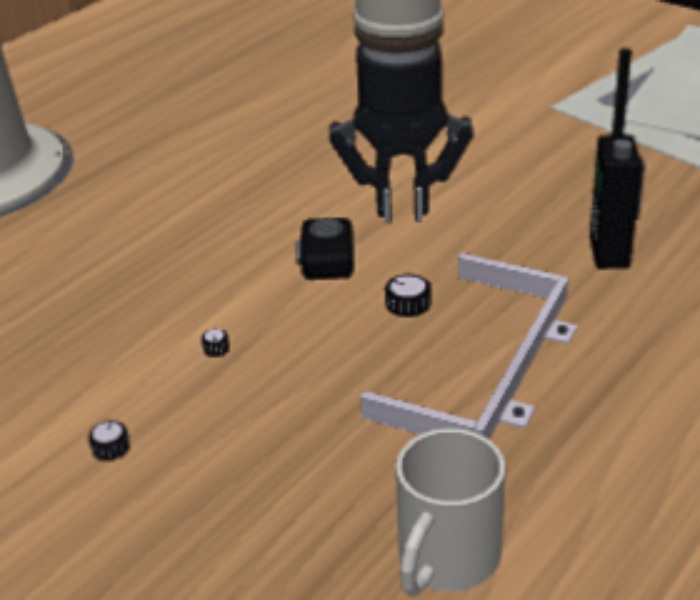

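The large knob stopped at (407,290) in the zoom, bay (-82, 51) mm, as planned. I move behind it and turn.

step_arm:
  motion:
    - {"delta_pos": [0, -0.44, 0.45], "roll": 0, "jaw": 0.48}
    - {"delta_pos": [0, -0.43, 0.45], "roll": 0, "jaw": 0.48}
    - {"delta_pos": [0, 0, 0], "roll": -1, "jaw": 0.48}
    - {"delta_pos": [0, 0, 0], "roll": -1, "jaw": 0.48}
    - {"delta_pos": [0, 0, 0], "roll": -1, "jaw": 0.48}
    - {"delta_pos": [0, 0, 0], "roll": -1, "jaw": 0.48}
    - {"delta_pos": [0, 0, 0], "roll": -1, "jaw": 0.48}
    - {"delta_pos": [0, 0, 0], "roll": -1, "jaw": 0.48}
    - {"delta_pos": [0, 0, 0], "roll": -1, "jaw": 0.48}
    - {"delta_pos": [0, 0, 0], "roll": -1, "jaw": 0.48}

```text
clock: 6.4
tcp_pos: [0.5221, 0.065, 0.0611]
orientation: [0.069, 0.704, -0.069, 0.703]
force: [0.0, -0.5, 0.0]
opening: 0.0223
```

step_arm:
  motion:
    - {"delta_pos": [0, 0, 0], "roll": -1, "jaw": 0.48}
    - {"delta_pos": [0, 0, 0], "roll": -1, "jaw": 0.48}
    - {"delta_pos": [0, 0, 0], "roll": -1, "jaw": 0.48}
    - {"delta_pos": [0, 0, 0], "roll": -1, "jaw": 0.48}
    - {"delta_pos": [0, 0, 0], "roll": -0.7, "jaw": 0.48}
    - {"delta_pos": [0, 0, 0], "roll": 0, "jaw": 0.48}

```text
clock: 7.0
tcp_pos: [0.5222, 0.0648, 0.0611]
orientation: [-0.074, 0.703, 0.074, 0.703]
force: [0.1, -0.3, -0.3]
opening: 0.0221
```

```bash
python3 - <<'E'
from h import *
goto((-.12,.05),0,.005)
p,d=eyes.snapshot("scene"); cv2.imwrite("pics/s5.png",cv2.resize(p[80:320,120:400],None,fx=2.5,fy=2.5)[:,:,::-1])
E
```

```text
tcp [0.5222 0.0648 0.0611] bay [-0.1182  0.0489] f [ 0.1 -0.3 -0.3] q6 -1.89 open 0.0221 t 7.0
xaxis [-0.  0. -1.] head bay 0.1 shift units [ 1.4   0.03 -0.04] worldyaw -0.1 roll units(-yaw/5) 0.01
```

View pics/s5.png

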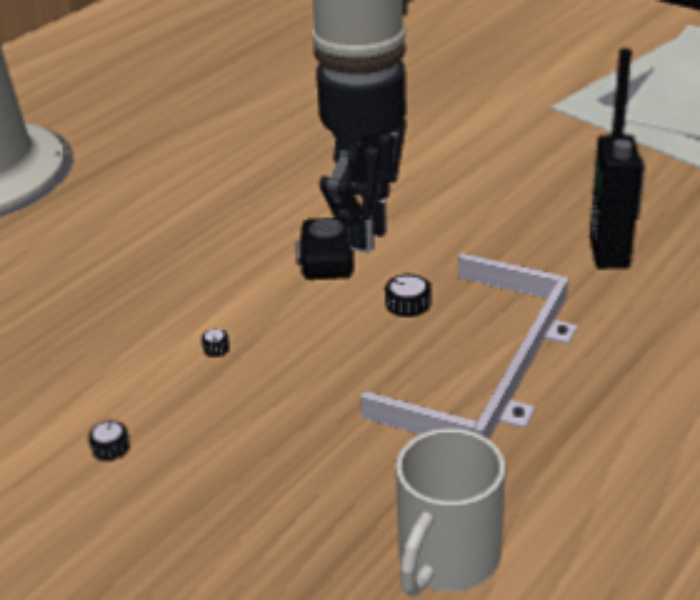

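The fingers are between the mic (327,247) and the knob (407,290), with room to come down.

step_arm:
  motion:
    - {"delta_pos": [0.4, 0.03, -0.05], "roll": 0, "jaw": 0.48}
    - {"delta_pos": [0.4, 0, 0], "roll": 0, "jaw": 0.48}
    - {"delta_pos": [0.3, 0, 0], "roll": 0, "jaw": 0.48}
    - {"delta_pos": [0.2, 0, 0], "roll": 0, "jaw": 0.48}
    - {"delta_pos": [0.1, 0, 0], "roll": 0, "jaw": 0.48}
    - {"delta_pos": [0, 0, 0], "roll": 0, "jaw": 0.48}

```text
clock: 7.65
tcp_pos: [0.5205, 0.0648, 0.0049]
orientation: [-0.074, 0.704, 0.074, 0.703]
force: [0.6, -0.2, -0.1]
opening: 0.0222
```

```bash
python3 - <<'E'
from h import *
goto((.003-.030,.051),0,.005)
p,d=eyes.snapshot("scene"); cv2.imwrite("pics/s6.png",cv2.resize(p[80:320,120:400],None,fx=2.5,fy=2.5)[:,:,::-1])
E
```

```text
tcp [0.5205 0.0648 0.0049] bay [-0.1199  0.0492] f [ 0.6 -0.2 -0.1] q6 -1.89 open 0.0222 t 7.65
xaxis [-0.001  0.    -1.   ] head bay -0.0 shift units [-0.    0.05  2.32] worldyaw 0.0 roll units(-yaw/5) -0.0
```

View pics/s6.png

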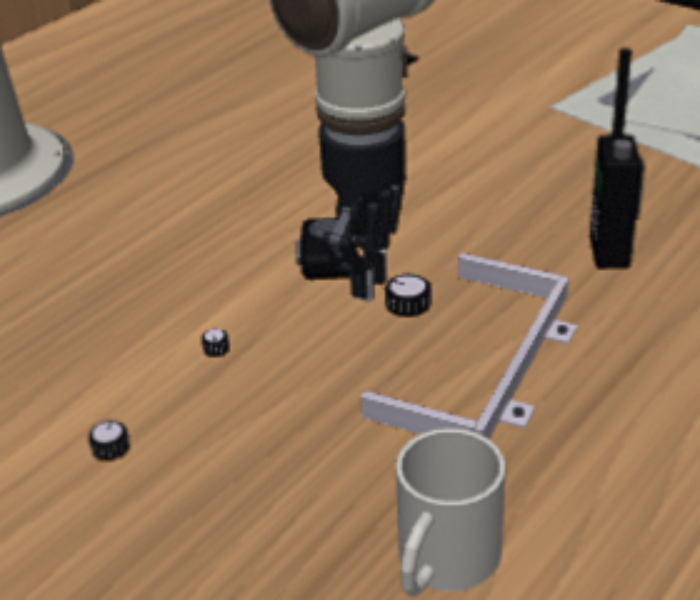

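The fingertips are down at (362,285), behind the large knob. No contact with the mic, and the force is near zero.

step_arm:
  motion:
    - {"delta_pos": [0, 0.02, 0.15], "roll": 0, "jaw": 0.48}
    - {"delta_pos": [0, 0.02, 0.15], "roll": 0, "jaw": 0.48}
    - {"delta_pos": [0, 0, 0.2], "roll": 0, "jaw": 0.48}
    - {"delta_pos": [0, 0, 0.25], "roll": 0, "jaw": 0.48}
    - {"delta_pos": [0, 0, 0.25], "roll": 0, "jaw": 0.48}
    - {"delta_pos": [0, 0, 0.25], "roll": 0, "jaw": 0.48}
    - {"delta_pos": [0, 0, 0.25], "roll": 0, "jaw": 0.48}
    - {"delta_pos": [0, 0, 0.25], "roll": 0, "jaw": 0.48}
    - {"delta_pos": [0, 0, 0.25], "roll": 0, "jaw": 0.48}
    - {"delta_pos": [0, 0, 0.2], "roll": 0, "jaw": 0.48}

```text
clock: 8.7
tcp_pos: [0.6075, 0.0847, 0.0053]
orientation: [-0.074, 0.703, 0.074, 0.703]
force: [-0.6, -1.3, -0.0]
opening: 0.0222
```

step_arm:
  motion:
    - {"delta_pos": [0, 0, 0.1], "roll": 0, "jaw": 0.48}
    - {"delta_pos": [0, 0, 0], "roll": 0, "jaw": 0.48}
    - {"delta_pos": [0, 0, -0.4], "roll": 0, "jaw": 0.48}
    - {"delta_pos": [-0.8, 0, -0.4], "roll": 0, "jaw": 0.66}
    - {"delta_pos": [-0.8, 0, 0], "roll": 0, "jaw": 0.66}
    - {"delta_pos": [0, 0, 0], "roll": 0, "jaw": 0.66}

```text
clock: 9.3
tcp_pos: [0.5823, 0.0784, 0.0743]
orientation: [-0.074, 0.7, 0.073, 0.706]
force: [1.1, 0.6, 0.2]
opening: 0.0148
```

```bash
python3 - <<'E'
from h import *
ph=np.arctan2(-.01+.078,.222); u=np.array([np.cos(ph),np.sin(ph)])
print(np.degrees(ph))
goto(np.array([-.2118,-.078])-.035*u,np.degrees(ph),.06)
p,d=eyes.snapshot("scene"); cv2.imwrite("pics/s7.png",cv2.resize(p[80:320,120:400],None,fx=2.5,fy=2.5)[:,:,::-1])
for c,s in discs(p,20): 
  if s[1]>140: print(c,s[4],[tobay(ray("scene",c,z)[0]).round(4) for z in(.02,.018,.016)])
E
```

```text
17.03015677288705
tcp [0.5823 0.0784 0.0743] bay [-0.0566  0.0498] f [1.1 0.6 0.2] q6 -1.85 open 0.0148 t 9.3
xaxis [ 0.009 -0.001 -1.   ] head bay -0.0 shift units [ 0.32 -3.45 -4.72] worldyaw 17.0 roll units(-yaw/5) -3.41
[281.5 147.9] 37 [array([-0.1687,  0.2431]), array([-0.1701,  0.2462]), array([-0.1715,  0.2493])]
[316.4 201.8] 100 [array([0.002 , 0.0511]), array([0.0011, 0.0536]), array([0.0003, 0.0561])]
[205.4 213.6] 34 [array([-0.2118, -0.0821]), array([-0.2134, -0.08  ]), array([-0.2149, -0.0779])]
[162.3 252.1] 83 [array([-0.2285, -0.225 ]), array([-0.2301, -0.2233]), array([-0.2317, -0.2217])]
```

View pics/s7.png

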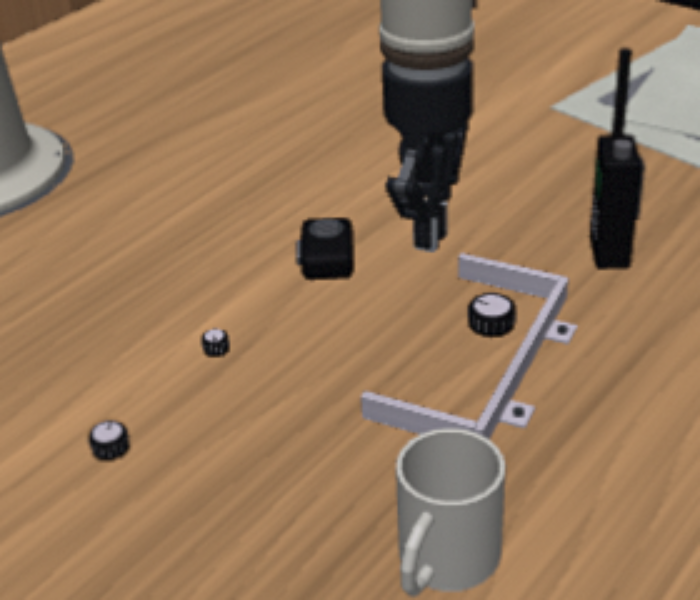

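The large knob is inside the bay at (2, 51) mm. Next is the small one.

step_arm:
  motion:
    - {"delta_pos": [0, -0.575, -0.785], "roll": 0, "jaw": 0.66}
    - {"delta_pos": [0, -0.575, -0.785], "roll": 0, "jaw": 0.66}
    - {"delta_pos": [0, -0.575, -0.785], "roll": 0, "jaw": 0.66}
    - {"delta_pos": [0, -0.575, -0.785], "roll": 0, "jaw": 0.66}
    - {"delta_pos": [0, -0.575, -0.785], "roll": 0, "jaw": 0.66}
    - {"delta_pos": [0, -0.575, -0.785], "roll": 0, "jaw": 0.66}
    - {"delta_pos": [0, 0, 0], "roll": -1, "jaw": 0.66}
    - {"delta_pos": [0, 0, 0], "roll": -1, "jaw": 0.66}
    - {"delta_pos": [0, 0, 0], "roll": -1, "jaw": 0.66}
    - {"delta_pos": [0, 0, 0], "roll": -0.4, "jaw": 0.66}

```text
clock: 10.35
tcp_pos: [0.4225, -0.0951, 0.0683]
orientation: [-0.177, 0.685, 0.178, 0.684]
force: [0.8, -1.5, -1.4]
opening: 0.0143
```

```bash
python3 - <<'E'
from h import *
ph=np.arctan2(-.01+.078,.222); u=np.array([np.cos(ph),np.sin(ph)])
goto(np.array([-.2125,-.078])-.035*u,np.degrees(ph),.005)
E
```

```text
tcp [ 0.4225 -0.0951  0.0683] bay [-0.2489 -0.0869] f [ 0.8 -1.5 -1.4] q6 -2.58 open 0.0143 t 10.35
xaxis [-0.002  0.001 -1.   ] head bay 17.1 shift units [ 1.58 -0.06  0.06] worldyaw -0.1 roll units(-yaw/5) 0.02
```

step_arm:
  motion:
    - {"delta_pos": [0.4, -0.06, 0], "roll": 0, "jaw": 0.66}
    - {"delta_pos": [0.4, 0, 0], "roll": 0, "jaw": 0.66}
    - {"delta_pos": [0.4, 0, 0], "roll": 0, "jaw": 0.66}
    - {"delta_pos": [0.25, 0, 0], "roll": 0, "jaw": 0.66}
    - {"delta_pos": [0.13, 0, 0], "roll": 0, "jaw": 0.66}
    - {"delta_pos": [0, 0, 0], "roll": 0, "jaw": 0.66}

```text
clock: 10.95
tcp_pos: [0.4239, -0.0971, 0.0053]
orientation: [-0.176, 0.685, 0.177, 0.684]
force: [1.4, -1.4, -0.1]
opening: 0.0146
```

```bash
python3 - <<'E'
from h import *
ph=np.arctan2(-.01+.078,.222); u=np.array([np.cos(ph),np.sin(ph)])
goto(np.array([.008,-.01])-.0207*u,np.degrees(ph),.005)
p,d=eyes.snapshot("top"); cv2.imwrite("pics/t8.png",cv2.resize(p[130:380,200:480],None,fx=2.4,fy=2.4)[:,:,::-1])
E
```

```text
tcp [ 0.4239 -0.0971  0.0053] bay [-0.248  -0.0891] f [ 1.4 -1.4 -0.1] q6 -2.58 open 0.0146 t 10.95
xaxis [-0.002  0.001 -1.   ] head bay 17.0 shift units [0.   0.02 6.18] worldyaw 0.0 roll units(-yaw/5) -0.01
```

View pics/t8.png

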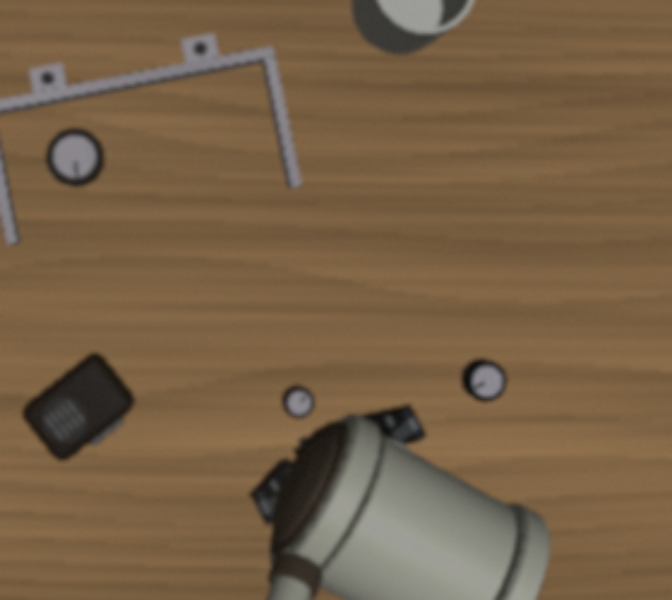

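The large knob is inside the bay at (75,157). The small knob at (298,402) is ahead of the hand, undisturbed.

step_arm:
  motion:
    - {"delta_pos": [0, 0.02, 0.15], "roll": 0, "jaw": 0.66}
    - {"delta_pos": [0, 0, 0.15], "roll": 0, "jaw": 0.66}
    - {"delta_pos": [0, 0, 0.15], "roll": 0, "jaw": 0.66}
    - {"delta_pos": [0, 0, 0.15], "roll": 0, "jaw": 0.66}
    - {"delta_pos": [0, 0, 0.2], "roll": 0, "jaw": 0.66}
    - {"delta_pos": [0, 0, 0.2], "roll": 0, "jaw": 0.66}
    - {"delta_pos": [0, 0, 0.25], "roll": 0, "jaw": 0.66}
    - {"delta_pos": [0, 0, 0.25], "roll": 0, "jaw": 0.66}
    - {"delta_pos": [0, 0, 0.25], "roll": 0, "jaw": 0.66}
    - {"delta_pos": [0, 0, 0.25], "roll": 0, "jaw": 0.66}

```text
clock: 12.0
tcp_pos: [0.495, -0.0576, 0.0061]
orientation: [-0.177, 0.685, 0.177, 0.685]
force: [0.1, -0.5, 0.9]
opening: 0.0146
```

```bash
python3 - <<'E'
from h import *
ph=np.arctan2(-.01+.078,.222); u=np.array([np.cos(ph),np.sin(ph)])
goto(np.array([.008,-.01])-.0207*u,np.degrees(ph),.005)
for n in("top","scene"):
  p,d=eyes.snapshot(n)
  for c,s in discs(p,20):
    b=tobay(ray(n,c,.016)[0]); 
    if abs(b).max()<.3: print(n,c,s[4],b.round(4))
E
```

```text
tcp [ 0.495  -0.0576  0.0061] bay [-0.1702 -0.0652] f [ 0.1 -0.5  0.9] q6 -2.44 open 0.0146 t 12.0
xaxis [-0. -0. -1.] head bay 17.0 shift units [0.03 0.02 4.15] worldyaw 0.0 roll units(-yaw/5) -0.0
top [230.6 194.7] 253 [0.005  0.0511]
top [286.7 330.8] 362 [-0.2576  0.0005]
scene [216.2 194.8] 49 [-0.2282 -0.006 ]
scene [316.4 201.8] 100 [0.0003 0.0561]
scene [227.4 217.7] 22 [-0.1618 -0.0722]
scene [234.6 215. ] 35 [-0.1514 -0.0577]
scene [162.5 252. ] 85 [-0.2315 -0.2213]
```

The small knob is at (-151, -58) mm, where the fingers should be holding it. I carry on.

step_arm:
  motion:
    - {"delta_pos": [0, 0, 0.25], "roll": 0, "jaw": 0.66}
    - {"delta_pos": [0, 0, 0.25], "roll": 0, "jaw": 0.66}
    - {"delta_pos": [0, 0, 0.25], "roll": 0, "jaw": 0.66}
    - {"delta_pos": [0, 0, 0.25], "roll": 0, "jaw": 0.66}
    - {"delta_pos": [0, 0, 0.25], "roll": 0, "jaw": 0.66}
    - {"delta_pos": [0, 0, 0.25], "roll": 0, "jaw": 0.66}
    - {"delta_pos": [0, 0, 0.25], "roll": 0, "jaw": 0.66}
    - {"delta_pos": [0, 0, 0.25], "roll": 0, "jaw": 0.66}
    - {"delta_pos": [0, 0, 0.25], "roll": 0, "jaw": 0.66}
    - {"delta_pos": [0, 0, 0.25], "roll": 0, "jaw": 0.66}

```text
clock: 13.1
tcp_pos: [0.5824, -0.0092, 0.006]
orientation: [-0.177, 0.685, 0.177, 0.685]
force: [-0.5, -0.1, 0.1]
opening: 0.0143
```

step_arm:
  motion:
    - {"delta_pos": [0, 0, 0.25], "roll": 0, "jaw": 0.66}
    - {"delta_pos": [0, 0, 0.25], "roll": 0, "jaw": 0.66}
    - {"delta_pos": [0, 0, 0.25], "roll": 0, "jaw": 0.66}
    - {"delta_pos": [0, 0, 0.25], "roll": 0, "jaw": 0.66}
    - {"delta_pos": [0, 0, 0.25], "roll": 0, "jaw": 0.66}
    - {"delta_pos": [0, 0, 0.2], "roll": 0, "jaw": 0.66}
    - {"delta_pos": [0, 0, 0.1], "roll": 0, "jaw": 0.66}
    - {"delta_pos": [0, 0, 0], "roll": 0, "jaw": 0.66}
    - {"delta_pos": [0, 0, -0.4], "roll": 0, "jaw": 0.66}
    - {"delta_pos": [-0.8, 0, -0.4], "roll": 0, "jaw": 0.66}

```text
clock: 14.1
tcp_pos: [0.6033, 0.0054, 0.0337]
orientation: [-0.175, 0.688, 0.178, 0.681]
force: [-0.1, -0.6, -0.3]
opening: 0.0145
```

step_arm:
  motion:
    - {"delta_pos": [-0.8, 0, -0.2], "roll": 0, "jaw": 0.57}
    - {"delta_pos": [0, 0, 0], "roll": 0, "jaw": 0.57}

```text
clock: 14.3
tcp_pos: [0.6035, -0.0002, 0.0751]
orientation: [-0.178, 0.682, 0.175, 0.687]
force: [1.6, -0.1, 0.3]
opening: 0.0185
```

```bash
python3 - <<'E'
from h import *
for n in("top","scene"):
  p,d=eyes.snapshot(n)
  cv2.imwrite(f"pics/{n}9.png",p[:,:,::-1])
  for c,s in discs(p,20):
    b=tobay(ray(n,c,.017)[0]); 
    if abs(b).max()<.3: print(n,c,s[4],b.round(4))
M=np.array([-.2275,-.2225]); G=np.array([-.088,-.06]); v=G-M; ph=np.degrees(np.arctan2(v[1],v[0])); u=v/np.linalg.norm(v); print(ph)
goto(M-.042*u,ph,.06); goto(M-.042*u,ph,.06,-1)
E
```

```text
top [226.5 194. ] 117 [0.0076 0.0581]
top [235.  252.7] 539 [-0.0998  0.0638]
top [333.1 273.1] 479 [-0.1721 -0.1033]
top [402.6 288.4] 121 [-0.2269 -0.2243]
scene [274. 170.] 56 [-0.1446  0.1405]
scene [316.4 201.8] 100 [0.0007 0.0549]
scene [306.8 219. ] 39 [ 0.003  -0.0118]
scene [162.4 252.1] 86 [-0.2307 -0.2224]
49.35517856201691
tcp [0.6013 0.0007 0.0709] bay [-0.0541 -0.0302] f [-0.7  0.5 -0.3] q6 -2.28 open 0.0185 t 14.4
xaxis [ 0.002 -0.    -1.   ] head bay 17.0 shift units [ 0.27 -3.9  -6.44] worldyaw 32.4 roll units(-yaw/5) -6.48
tcp [0.6013 0.0007 0.0709] bay [-0.0541 -0.0302] f [-0.7  0.5 -0.3] q6 -2.28 open 0.0185 t 14.4
xaxis [ 0.002 -0.    -1.   ] head bay -163.0 shift units [ 0.27 -3.9  -6.44] worldyaw -147.6 roll units(-yaw/5) 29.52
```

View pics/scene9.png

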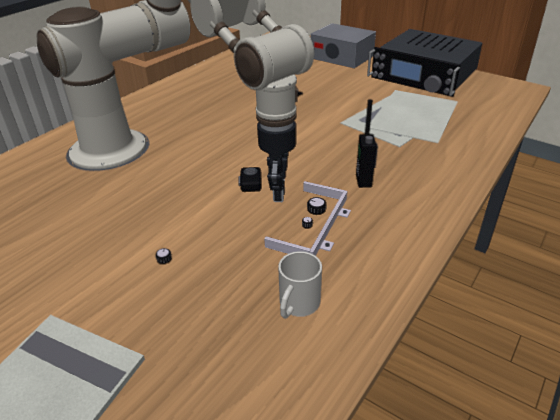

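The small knob is inside at (3, -12) mm. For the medium one I push with the other face of the fingers to keep the last joint in range.

step_arm:
  motion:
    - {"delta_pos": [0, -0.55, -0.92], "roll": 0, "jaw": 0.57}
    - {"delta_pos": [0, -0.55, -0.92], "roll": 0, "jaw": 0.57}
    - {"delta_pos": [0, -0.55, -0.92], "roll": 0, "jaw": 0.57}
    - {"delta_pos": [0, -0.55, -0.92], "roll": 0, "jaw": 0.57}
    - {"delta_pos": [0, -0.55, -0.92], "roll": 0, "jaw": 0.57}
    - {"delta_pos": [0, -0.55, -0.92], "roll": 0, "jaw": 0.57}
    - {"delta_pos": [0, -0.55, -0.92], "roll": 0, "jaw": 0.57}
    - {"delta_pos": [0, 0, 0], "roll": 1, "jaw": 0.57}
    - {"delta_pos": [0, 0, 0], "roll": 1, "jaw": 0.57}
    - {"delta_pos": [0, 0, 0], "roll": 1, "jaw": 0.57}

```text
clock: 15.4
tcp_pos: [0.449, -0.258, 0.0684]
orientation: [-0.083, 0.703, 0.085, 0.701]
force: [-0.5, -0.6, 1.1]
opening: 0.0182
```

step_arm:
  motion:
    - {"delta_pos": [0, 0, 0], "roll": 1, "jaw": 0.57}
    - {"delta_pos": [0, 0, 0], "roll": 1, "jaw": 0.57}
    - {"delta_pos": [0, 0, 0], "roll": 1, "jaw": 0.57}
    - {"delta_pos": [0, 0, 0], "roll": 1, "jaw": 0.57}
    - {"delta_pos": [0, 0, 0], "roll": 1, "jaw": 0.57}
    - {"delta_pos": [0, 0, 0], "roll": 1, "jaw": 0.57}
    - {"delta_pos": [0, 0, 0], "roll": 1, "jaw": 0.57}
    - {"delta_pos": [0, 0, 0], "roll": 1, "jaw": 0.57}
    - {"delta_pos": [0, 0, 0], "roll": 1, "jaw": 0.57}
    - {"delta_pos": [0, 0, 0], "roll": 1, "jaw": 0.57}

```text
clock: 16.4
tcp_pos: [0.4493, -0.2575, 0.0684]
orientation: [0.22, 0.673, -0.219, 0.671]
force: [-1.0, 0.4, 0.1]
opening: 0.0185
```

step_arm:
  motion:
    - {"delta_pos": [0, 0, 0], "roll": 1, "jaw": 0.57}
    - {"delta_pos": [0, 0, 0], "roll": 1, "jaw": 0.57}
    - {"delta_pos": [0, 0, 0], "roll": 1, "jaw": 0.57}
    - {"delta_pos": [0, 0, 0], "roll": 1, "jaw": 0.57}
    - {"delta_pos": [0, 0, 0], "roll": 1, "jaw": 0.57}
    - {"delta_pos": [0, 0, 0], "roll": 1, "jaw": 0.57}
    - {"delta_pos": [0, 0, 0], "roll": 1, "jaw": 0.57}
    - {"delta_pos": [0, 0, 0], "roll": 1, "jaw": 0.57}
    - {"delta_pos": [0, 0, 0], "roll": 1, "jaw": 0.57}
    - {"delta_pos": [0, 0, 0], "roll": 1, "jaw": 0.57}

```text
clock: 17.4
tcp_pos: [0.4493, -0.2575, 0.0684]
orientation: [0.483, 0.517, -0.483, 0.515]
force: [-0.5, -1.4, 0.9]
opening: 0.0182
```

step_arm:
  motion:
    - {"delta_pos": [0, 0, 0], "roll": 1, "jaw": 0.57}
    - {"delta_pos": [0, 0, 0], "roll": 1, "jaw": 0.57}
    - {"delta_pos": [0, 0, 0], "roll": 1, "jaw": 0.57}
    - {"delta_pos": [0, 0, 0], "roll": 1, "jaw": 0.57}
    - {"delta_pos": [0, 0, 0], "roll": 1, "jaw": 0.57}
    - {"delta_pos": [0, 0, 0], "roll": 1, "jaw": 0.57}
    - {"delta_pos": [0, 0, 0], "roll": 0.5, "jaw": 0.57}
    - {"delta_pos": [0, 0, 0], "roll": 0, "jaw": 0.57}

```text
clock: 18.2
tcp_pos: [0.4494, -0.2576, 0.0686]
orientation: [-0.607, -0.362, 0.608, -0.36]
force: [1.0, 0.3, 0.1]
opening: 0.0182
```

```bash
cat >> h.py <<'E'
M=np.array([-.2285,-.2228]); G=np.array([-.088,-.058]); v=G-M; ph=np.degrees(np.arctan2(v[1],v[0])); u=v/np.linalg.norm(v)
E
python3 - <<'E'
from h import *
print(ph)
goto(M-.042*u,ph,.005,-1)
p,d=eyes.snapshot("top"); cv2.imwrite("pics/t10.png",p[:,:,::-1])
E
```

```text
49.55079737050391
tcp [ 0.4494 -0.2576  0.0686] bay [-0.2563 -0.2514] f [1.  0.3 0.1] q6 -0.26 open 0.0182 t 18.2
xaxis [-0.002  0.002 -1.   ] head bay 49.5 shift units [1.59 0.07 0.06] worldyaw 0.0 roll units(-yaw/5) -0.01
```

View pics/t10.png

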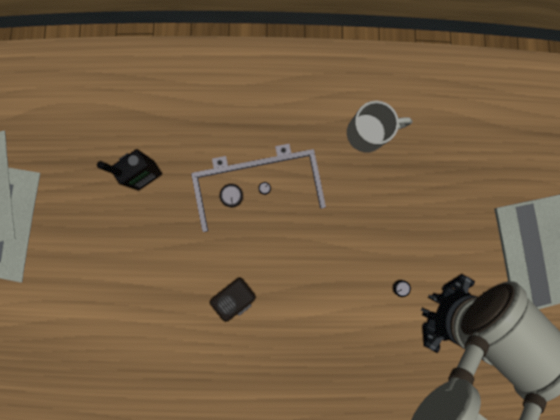

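The large knob (231,195) and the small (264,188) are in the bay. The hand is poised behind the medium knob (402,288).

step_arm:
  motion:
    - {"delta_pos": [0.4, 0.07, 0.06], "roll": 0, "jaw": 0.57}
    - {"delta_pos": [0.4, 0, 0], "roll": 0, "jaw": 0.57}
    - {"delta_pos": [0.4, 0, 0], "roll": 0, "jaw": 0.57}
    - {"delta_pos": [0.25, 0, 0], "roll": 0, "jaw": 0.57}
    - {"delta_pos": [0.14, 0, 0], "roll": 0, "jaw": 0.57}
    - {"delta_pos": [0, 0, 0], "roll": 0, "jaw": 0.57}

```text
clock: 18.85
tcp_pos: [0.451, -0.2614, 0.0057]
orientation: [-0.608, -0.362, 0.608, -0.361]
force: [0.0, -0.2, 0.7]
opening: 0.0183
```

```bash
python3 - <<'E'
from h import *
goto(G-.0242*u,ph,.005,-1)
E
```

```text
tcp [ 0.451  -0.2614  0.0057] bay [-0.2556 -0.2554] f [ 0.  -0.2  0.7] q6 -0.26 open 0.0183 t 18.85
xaxis [-0.001  0.001 -1.   ] head bay 49.5 shift units [ 0.02 -0.02 -5.87] worldyaw 0.0 roll units(-yaw/5) -0.01
```

step_arm:
  motion:
    - {"delta_pos": [0.02, -0.02, -0.15], "roll": 0, "jaw": 0.57}
    - {"delta_pos": [0, 0, -0.15], "roll": 0, "jaw": 0.57}
    - {"delta_pos": [0, 0, -0.15], "roll": 0, "jaw": 0.57}
    - {"delta_pos": [0, 0, -0.15], "roll": 0, "jaw": 0.57}
    - {"delta_pos": [0, 0, -0.15], "roll": 0, "jaw": 0.57}
    - {"delta_pos": [0, 0, -0.2], "roll": 0, "jaw": 0.57}
    - {"delta_pos": [0, 0, -0.2], "roll": 0, "jaw": 0.57}
    - {"delta_pos": [0, 0, -0.25], "roll": 0, "jaw": 0.57}
    - {"delta_pos": [0, 0, -0.25], "roll": 0, "jaw": 0.57}
    - {"delta_pos": [0, 0, -0.25], "roll": 0, "jaw": 0.57}

```text
clock: 19.85
tcp_pos: [0.4875, -0.1939, 0.0057]
orientation: [0.608, 0.361, -0.608, 0.361]
force: [0.6, -0.8, 0.0]
opening: 0.0181
```

```bash
python3 - <<'E'
from h import *
goto(G-.0242*u,ph,.005,-1)
print("expect",tobay(tool()[0]["tcp_pos"])+.0242*u)
for n in("top","scene"):
  p,d=eyes.snapshot(n)
  cv2.imwrite(f"pics/{n}11.png",p[:,:,::-1])
  for c,s in discs(p,20):
    b=tobay(ray(n,c,.018)[0]); 
    if abs(b).max()<.25: print(n,c,s[4],b.round(4))
E
```

```text
tcp [ 0.4875 -0.1939  0.0057] bay [-0.2059 -0.197 ] f [ 0.6 -0.8  0. ] q6 -0.11 open 0.0181 t 19.85
xaxis [-0.  0. -1.] head bay 49.5 shift units [ 0.02 -0.01 -3.95] worldyaw 0.0 roll units(-yaw/5) -0.01
expect [-0.19017958 -0.17855033]
top [264.4 187.6] 76 [ 0.0054 -0.0117]
top [230.6 194.7] 255 [0.0048 0.051 ]
top [375. 274.] 134 [-0.1897 -0.1786]
scene [316.4 201.8] 100 [0.0011 0.0536]
scene [306.8 219. ] 39 [ 0.0034 -0.013 ]
scene [179.3 226.6] 52 [-0.2428 -0.141 ]
scene [191.2 242.8] 64 [-0.1903 -0.1762]
```

View pics/scene11.png

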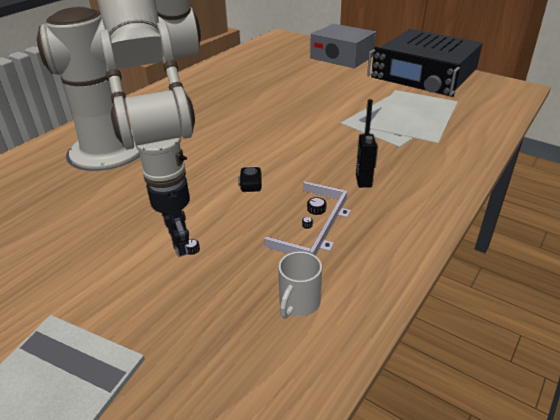

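The medium knob (191,243) rides in the fingers exactly where expected. I carry on.

step_arm:
  motion:
    - {"delta_pos": [0, 0, -0.25], "roll": 0, "jaw": 0.57}
    - {"delta_pos": [0, 0, -0.25], "roll": 0, "jaw": 0.57}
    - {"delta_pos": [0, 0, -0.25], "roll": 0, "jaw": 0.57}
    - {"delta_pos": [0, 0, -0.25], "roll": 0, "jaw": 0.57}
    - {"delta_pos": [0, 0, -0.25], "roll": 0, "jaw": 0.57}
    - {"delta_pos": [0, 0, -0.25], "roll": 0, "jaw": 0.57}
    - {"delta_pos": [0, 0, -0.25], "roll": 0, "jaw": 0.57}
    - {"delta_pos": [0, 0, -0.25], "roll": 0, "jaw": 0.57}
    - {"delta_pos": [0, 0, -0.25], "roll": 0, "jaw": 0.57}
    - {"delta_pos": [0, 0, -0.25], "roll": 0, "jaw": 0.57}

```text
clock: 20.95
tcp_pos: [0.5352, -0.1061, 0.0057]
orientation: [-0.608, -0.361, 0.608, -0.361]
force: [-0.5, 1.3, -0.5]
opening: 0.0186
```

step_arm:
  motion:
    - {"delta_pos": [0, 0, -0.25], "roll": 0, "jaw": 0.57}
    - {"delta_pos": [0, 0, -0.25], "roll": 0, "jaw": 0.57}
    - {"delta_pos": [0, 0, -0.25], "roll": 0, "jaw": 0.57}
    - {"delta_pos": [0, 0, -0.25], "roll": 0, "jaw": 0.57}
    - {"delta_pos": [0, 0, -0.25], "roll": 0, "jaw": 0.57}
    - {"delta_pos": [0, 0, -0.15], "roll": 0, "jaw": 0.57}
    - {"delta_pos": [0, 0, 0], "roll": 0, "jaw": 0.57}
    - {"delta_pos": [0, 0, 0.4], "roll": 0, "jaw": 0.57}
    - {"delta_pos": [-0.8, 0, 0.4], "roll": 0, "jaw": 0.57}
    - {"delta_pos": [-0.8, 0, 0], "roll": 0, "jaw": 0.57}

```text
clock: 21.95
tcp_pos: [0.5437, -0.0879, 0.0691]
orientation: [-0.607, -0.362, 0.609, -0.36]
force: [-0.0, -0.5, 0.1]
opening: 0.0184
```

```bash
python3 - <<'E'
from h import *
for n in("top","scene"):
  p,d=eyes.snapshot(n)
  cv2.imwrite(f"pics/{n}12.png",p[:,:,::-1])
  for c,s in discs(p,20):
    b=tobay(ray(n,c,.018)[0]); 
    if abs(b).max()<.15: print(n,c,s[4],b.round(4))
goto(G-np.array([.042,0]),0,.06,-1)
E
```

```text
top [264.3 187.6] 75 [ 0.0054 -0.0115]
top [230.6 194.7] 255 [0.0048 0.051 ]
top [300.1 232.6] 131 [-0.0877 -0.059 ]
scene [316.4 201.8] 100 [0.0011 0.0536]
scene [306.8 219. ] 39 [ 0.0034 -0.013 ]
scene [259.  221.1] 64 [-0.0904 -0.0588]
tcp [ 0.549  -0.0889  0.0745] bay [-0.1239 -0.107 ] f [ 0.5 -0.  -0.1] q6 0.12 open 0.0183 t 22.05
xaxis [ 0.008 -0.004 -1.   ] head bay 49.4 shift units [ 0.35 -0.92 -0.83] worldyaw -49.4 roll units(-yaw/5) 9.88
```

View pics/scene12.png

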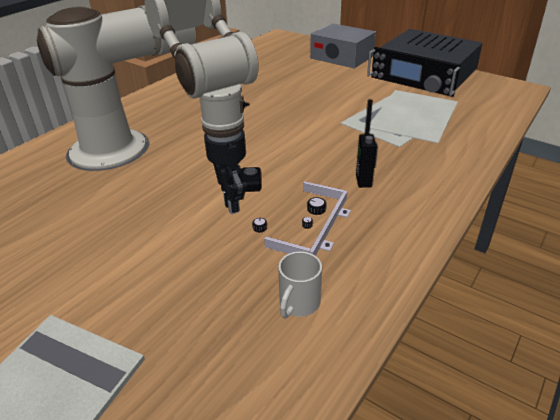

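The medium knob is at (260,224), bay (-89, -59) mm, in front of the mouth. I get behind it for the straight push in.

step_arm:
  motion:
    - {"delta_pos": [0, -0.46, -0.42], "roll": 0, "jaw": 0.57}
    - {"delta_pos": [0, -0.46, -0.41], "roll": 0, "jaw": 0.57}
    - {"delta_pos": [0, 0, 0], "roll": 1, "jaw": 0.57}
    - {"delta_pos": [0, 0, 0], "roll": 1, "jaw": 0.57}
    - {"delta_pos": [0, 0, 0], "roll": 1, "jaw": 0.57}
    - {"delta_pos": [0, 0, 0], "roll": 1, "jaw": 0.57}
    - {"delta_pos": [0, 0, 0], "roll": 1, "jaw": 0.57}
    - {"delta_pos": [0, 0, 0], "roll": 1, "jaw": 0.57}
    - {"delta_pos": [0, 0, 0], "roll": 1, "jaw": 0.57}
    - {"delta_pos": [0, 0, 0], "roll": 1, "jaw": 0.57}

```text
clock: 23.05
tcp_pos: [0.5288, -0.0399, 0.0688]
orientation: [-0.695, -0.13, 0.695, -0.13]
force: [-0.0, -0.1, -0.2]
opening: 0.0187
```

step_arm:
  motion:
    - {"delta_pos": [0, 0, 0], "roll": 1, "jaw": 0.57}
    - {"delta_pos": [0, 0, 0], "roll": 0.9, "jaw": 0.57}
    - {"delta_pos": [0, 0, 0], "roll": 0, "jaw": 0.57}

```text
clock: 23.35
tcp_pos: [0.5289, -0.0398, 0.0689]
orientation: [-0.703, -0.073, 0.704, -0.073]
force: [-0.3, -0.1, -0.1]
opening: 0.0185
```

```bash
python3 - <<'E'
from h import *
goto((-.089-.038,-.059),0,.0055,-1)
E
```

```text
tcp [ 0.5289 -0.0398  0.0689] bay [-0.1334 -0.0548] f [-0.3 -0.1 -0.1] q6 1.06 open 0.0185 t 23.35
xaxis [-0.001  0.    -1.   ] head bay -0.1 shift units [ 1.59  0.1  -0.16] worldyaw 0.1 roll units(-yaw/5) -0.01
```

step_arm:
  motion:
    - {"delta_pos": [0.4, 0.1, 0], "roll": 0, "jaw": 0.57}
    - {"delta_pos": [0.4, 0, 0], "roll": 0, "jaw": 0.57}
    - {"delta_pos": [0.4, 0, 0], "roll": 0, "jaw": 0.57}
    - {"delta_pos": [0.25, 0, 0], "roll": 0, "jaw": 0.57}
    - {"delta_pos": [0.14, 0, 0], "roll": 0, "jaw": 0.57}
    - {"delta_pos": [0, 0, 0], "roll": 0, "jaw": 0.57}

```text
clock: 23.95
tcp_pos: [0.53, -0.043, 0.0054]
orientation: [-0.703, -0.074, 0.704, -0.074]
force: [-0.2, 1.0, -0.1]
opening: 0.0185
```

```bash
python3 - <<'E'
from h import *
goto((.0-.0242,-.059),0,.0055,-1)
p,d=eyes.snapshot("scene"); cv2.imwrite("pics/s13.png",cv2.resize(p[80:320,120:400],None,fx=2.5,fy=2.5)[:,:,::-1])
E
```

```text
tcp [ 0.53   -0.043   0.0054] bay [-0.133  -0.0582] f [-0.2  1.  -0.1] q6 1.05 open 0.0185 t 23.95
xaxis [-0.001  0.    -1.   ] head bay 0.0 shift units [-0.01  0.02 -2.72] worldyaw -0.0 roll units(-yaw/5) 0.0
```

View pics/s13.png

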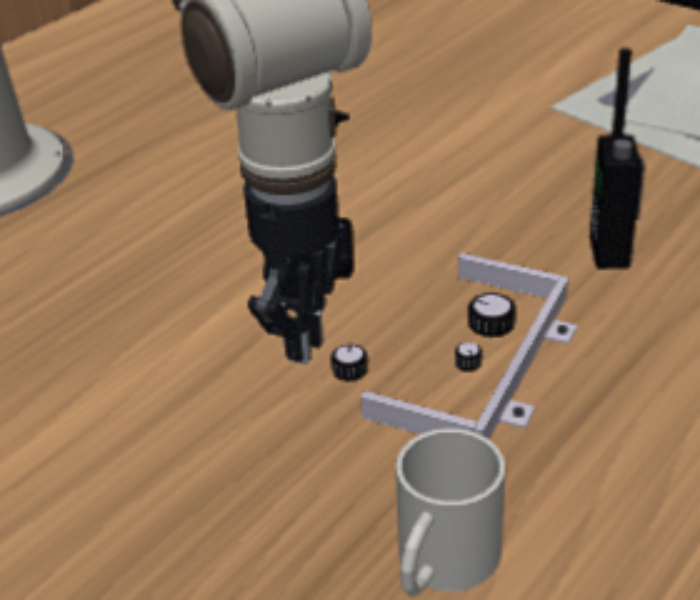

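The fingers are down behind the medium knob (349,360), and the way into the bay is free.

step_arm:
  motion:
    - {"delta_pos": [0, 0.02, -0.15], "roll": 0, "jaw": 0.57}
    - {"delta_pos": [0, 0, -0.15], "roll": 0, "jaw": 0.57}
    - {"delta_pos": [0, 0, -0.15], "roll": 0, "jaw": 0.57}
    - {"delta_pos": [0, 0, -0.15], "roll": 0, "jaw": 0.57}
    - {"delta_pos": [0, 0, -0.2], "roll": 0, "jaw": 0.57}
    - {"delta_pos": [0, 0, -0.25], "roll": 0, "jaw": 0.57}
    - {"delta_pos": [0, 0, -0.25], "roll": 0, "jaw": 0.57}
    - {"delta_pos": [0, 0, -0.25], "roll": 0, "jaw": 0.57}
    - {"delta_pos": [0, 0, -0.25], "roll": 0, "jaw": 0.57}
    - {"delta_pos": [0, 0, -0.25], "roll": 0, "jaw": 0.57}

```text
clock: 25.0
tcp_pos: [0.6119, -0.0265, 0.0061]
orientation: [-0.703, -0.074, 0.703, -0.074]
force: [-0.6, 0.3, 1.1]
opening: 0.0182
```

step_arm:
  motion:
    - {"delta_pos": [0, 0, -0.25], "roll": 0, "jaw": 0.57}
    - {"delta_pos": [0, 0, -0.25], "roll": 0, "jaw": 0.57}
    - {"delta_pos": [0, 0, -0.15], "roll": 0, "jaw": 0.57}
    - {"delta_pos": [0, 0, 0], "roll": 0, "jaw": 0.57}
    - {"delta_pos": [0, 0, 0.4], "roll": 0, "jaw": 0.57}
    - {"delta_pos": [-0.6, 0, 0.6], "roll": 0, "jaw": 0.57}
    - {"delta_pos": [-0.8, 0, 0.6], "roll": 0, "jaw": 0.57}
    - {"delta_pos": [-0.8, 0, 0.8], "roll": 0, "jaw": 0.57}
    - {"delta_pos": [-0.8, 0, 0.8], "roll": 0, "jaw": 0.57}
    - {"delta_pos": [0, 0, 0], "roll": 0, "jaw": 0.57}

```text
clock: 26.0
tcp_pos: [0.5113, -0.049, 0.1308]
orientation: [0.706, 0.072, -0.701, 0.075]
force: [2.0, 0.1, 0.5]
opening: 0.0182
```

step_arm:
  motion:
    - {"delta_pos": [0, 0, 0], "roll": 0, "jaw": 0.57}
    - {"delta_pos": [0, 0, 0], "roll": 0, "jaw": 0.57}
    - {"delta_pos": [0, 0, 0], "roll": 0, "jaw": 0.57}

```text
clock: 26.3
tcp_pos: [0.5109, -0.0475, 0.1246]
orientation: [-0.702, -0.074, 0.704, -0.073]
force: [1.4, -0.1, 0.3]
opening: 0.0185
```

```bash
python3 - <<'E'
from h import *
for n in("top","scene"):
  p,d=eyes.snapshot(n)
  cv2.imwrite(f"pics/{n}14.png",p[:,:,::-1])
  for c,s in discs(p,20):
    b=tobay(ray(n,c,.018)[0]); 
    if abs(b).max()<.15: print(n,c,s[4],b.round(4))
s,_=tool(); print(s["clock"],s["tcp_pos"],abs(s["qd"]).max())
E
```

```text
top [290.1 184. ] 130 [ 0.0026 -0.0589]
top [264.2 187.6] 74 [ 0.0054 -0.0114]
top [230.5 194.7] 253 [0.0048 0.0511]
scene [316.4 201.8] 100 [0.0011 0.0536]
scene [306.8 219. ] 39 [ 0.0034 -0.013 ]
scene [297.3 231. ] 72 [-0.0006 -0.0582]
26.4 [ 0.51095396 -0.04754584  0.12479372] 0.005012951299602188
```

View pics/top14.png

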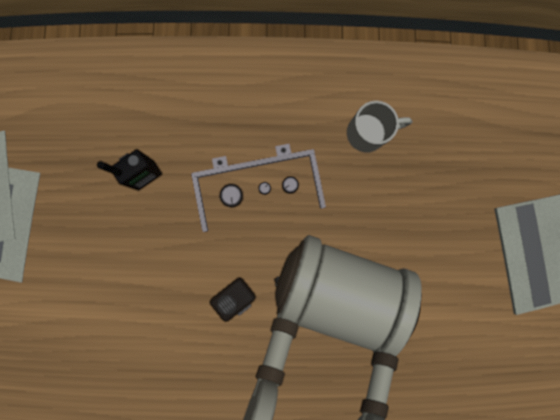

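View pics/scene14.png

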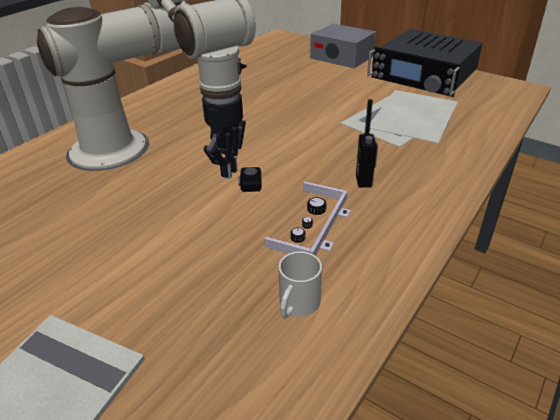

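All three knobs lie flat inside the bay, at top-view pixels (231,195), (264,188) and (290,184). The mic, radio and mug are where they were, and the hand is clear, so I hand the job in.

```bash
python3 -c "
from station import close_job
print(close_job())"
```

```text
the job is handed in; nothing more can be done
None
```

All three knobs are inside the bay. I swept each along the table with the two nearly closed fingertips at about 0.1 m/s or less, without gripping or lifting. The large and medium knobs took two pushes each: one to the mouth, then one straight in. The small knob went in with a single push. I handed in at about 26 s of the 72 s; no verdict came back.

Last checks, knob centres in the bay frame, from both cameras:

| Knob | x (mm) | y (mm) |
|---|---|---|
| Large | 1 to 5 | 51 to 54 |
| Small | 3 to 5 | -11 to -13 |
| Medium | -1 to 3 | -58 to -59 |

- **Margins:** each knob is at least 27 mm inside its mouth limit and clear of the walls. The cameras disagree by up to 4 mm, which is well inside that.
- **Forces:** the wrist force read at the end of each move stayed at about 2 N or less. I did not measure finger contact force on the knobs directly.
- **Bystanders:** the microphone, radio and mug look unmoved in both views compared with the start.
- **Robot:** the hand was clear of everything and at rest when I handed in.

No check failed.

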